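# Box the coated kiln stilts and set the bell timer

## Robot

A 7-joint arm with a two-finger parallel gripper is mounted at the origin on a cart in front of the work surface, level with it; the furniture and walls round the work are solid. World frame = base frame: x ahead of the robot, y to its left, z up, the work surface at z = 0. Lengths are in m, angles in rad, forces in N, time in s.
With the tool pointing down it reaches from about 0.4 to 0.875 m from the base axis. Payload 19.3 kg.
Tool frame: the origin (TCP) lies at the very end of the fingers, on their centre line; the grasp point (between the pads) lies 19 mm behind it; z points along the fingers, y is the line along which they close (so a half turn about z gives the same grasp; the last joint's range is limited). The gripper opens to 85 mm and grips with 20 to 120 N. Pads are 22 mm wide; open, the fingers measure 114 mm over their backs; the gripper's body (76 mm by 85 mm) begins 54 mm behind the grasp point. The pads swing forward as they close: fully open they stand 13 mm farther back than shut.
Start: joints at [-1.319, 0.521, -0.036, 1.599, 0.021, 1.021, -0.113], TCP at [0.198, 0.593, 0.231] pointing down, gripper open.
Joint ranges: [-2.91, 2.91], [-0.3, 2.13], [-1.5, 1.42], [0.17, 2.43], [-1.26, 4.41], [0.16, 1.93], [-2.52, 2.52]. Speed limits (rad/s): [1.89, 1.89, 2.39, 2.39, 3.01, 3.01, 3.01].

## Interface

Orientations are given as [roll, pitch, yaw] about the fixed x, y, z axes, in that order (R = Rz(yaw) Ry(pitch) Rx(roll)).
In Python, from workcell import bot gives the robot as it stands. The module is installed in compiled form; this text tells all that it offers.
- The arm moves only by the tool apply_moves, never from a script. Its arguments are lists of equal length, an entry for each row: "claw": the finger opening in m, from 0 to 0.0854; "xyz": the shift along the tool's x, y, z in m, a list of three; "twist": the turn, a rotation vector about the tool's x, y, z in rad, a list of three. A call has 1 to 20 rows; each row shifts and turns the commanded pose from where the row before left it, along the tool's axes as they then stand; what a row does not reach is not made up. A row lasts 1/10 s, in which the tool goes at most 50 mm and 8.59 degrees, less where a joint would pass 70% of its speed; a pose out of reach is approached as far as the arm can. A call with a gripper value outside its range is refused whole. The fingers move at their own pace and stop on an object; "force" is the grip in N (left out, the last holds). Time passes only in rows, so rows that do not move let the fingers close. It gives the time, the measured TCP pose, the force, the opening and the grip force at its end, in the units of the state.
- bot.observe(): the state, without advancing time (a new reading comes with each control period).
- bot.grab_frame(name): name is "scene" or "side" or "wrist"; returns a dict with "img" (420x560x3 uint8, red, green, blue), "vfov" (degrees; the focal length in pixels is half the picture's height over the tangent of half this angle, whatever the lens; pixels are square), "cx", "cy" (the principal point, pixels), "view" (4x4, takes a point from world to camera coordinates). Camera axes: x right, y up, looking along -z (the intrinsics and any distortion apply to the point x, -y, -z); pixel columns grow to the right and rows downward; lengths in m; the calibration is good to about 2 mm. The wrist camera is an equidistant fisheye: a pixel r from the principal point sees the ray r / f radians off the axis. A picture is of the moment at which its call begins. There is no depth.
- bot.job_done(): hands the job in; it is judged then, once.
Trained networks look in the newest picture that a camera, given by its name, has taken for a name from the list of things; names that differ only in an ending like _2 or _b are one class to them, and where a whole thing is asked for, a point or a joint stands for the part that bears it (a point fixed in the world has none). Each returns a list of dicts, best first, with "score" (0 to 1); they miss things now and then, are a little off and sometimes report something else, mostly with a low value. They report only what shows in the picture. A call takes as long as a camera call. They do not tell look-alikes from the thing itself.
- bot.find_in(camera, query): "position" ([x, y, z] in m, in world coordinates, good to about 4 mm: the middle of the surface that is visible of it).
The state is a dict: "clock": time; "qpos": joint angles; "qd": joint speeds; "joint_efforts": joint torques, N m; "position": TCP position; "tool_rot": TCP orientation; "force": force on the tool from outside, world axes, zero at the start; "moment": the same for the moment, N m; "grip_width": finger opening in m; "finger_force": force on a finger pad.
Only numpy, scipy, OpenCV 4.12 (cv2) and the standard library are available. Lean on these libraries where they do the work, as an engineer would, in place of code of your own. Each camera call takes 0.05 s, during which the arm holds its last target. There are 200 camera calls.

## Task

The kiln stilts lying about the bell timer have just been coated and must dry free of dust: stand every one of them on the floor of the wooden slide-lid box, none on top of another, then slide the lid fully shut until it has snapped over the little ridge at the end. Once the box is shut, start the bell timer: twist its knob clockwise past the last, top mark of the scale so that the bell is wound, then turn it back to 10 minutes. Leave the other things on the bench where they are.

Things in the scene. Friction and masses are not known exactly. Their poses are not given: they have to be found in the camera images.
- stilt_a: Loose kiln stilt, beige clay star, 44 x 39 x 16 mm, 12 g; may be absent. Origin: centre of its underside. Three arms, 8 mm wide, clay at heights 4-12 mm, run from the centre along its own -y, (.75, .66) and (-.75, .66) to round feet 8 mm thick, 16 mm high at (0, -16), (18, 16), (-18, 16) mm. Stands either way up. Pinch an arm. Stilts and timer start 75 mm or more apart.
- stilt_b: Loose kiln stilt, beige clay star, 44 x 39 x 16 mm, 12 g; may be absent. Origin: centre of its underside. Three arms, 8 mm wide, clay at heights 4-12 mm, run from the centre along its own -y, (.75, .66) and (-.75, .66) to round feet 8 mm thick, 16 mm high at (0, -16), (18, 16), (-18, 16) mm. Stands either way up. Pinch an arm. Stilts and timer start 75 mm or more apart.
- stilt_c: Loose kiln stilt, beige clay star, 44 x 39 x 16 mm, 12 g; may be absent. Origin: centre of its underside. Three arms, 8 mm wide, clay at heights 4-12 mm, run from the centre along its own -y, (.75, .66) and (-.75, .66) to round feet 8 mm thick, 16 mm high at (0, -16), (18, 16), (-18, 16) mm. Stands either way up. Pinch an arm. Stilts and timer start 75 mm or more apart.
- drying_box: Light wood slide-lid box fixed to the bench, 174 (x) x 78 (y) mm; origin: centre of its underside; +x along its length to the mouth end. Long sides 38 mm high, end at -x 34, mouth end 25. Inside: x -80 to 80, y -32 to 32 mm, floor at z = 6, lid underside at z = 30 mm: stilts fit in a row at x = -48, 0, 48 mm, not stacked.
- lid (a joint): How far the lid is slid open along the box's +x, m: 0 shut, 0.158 fully open (stop); starts partly open. Inside is uncovered from x = -80 mm to joint - 80 mm. About 2 N friction; stays where left. From 10 to 1 mm before shut a bead under its tail must be forced over a small sprung brass ridge at the mouth end (up to 11 N); then it rests behind it, at 0 to 2 mm.
- lid_grip (a point): Grip point of the lid: on the wooden bar across the lid's -x end, 44 mm above the bench; in the box frame at x = joint - 74 mm, y = 0; axes as the box's. The bar is 12 mm thick (box x), 44 mm long (box y), and rises from 34 to 50 mm above the bench; nothing beside its middle is higher than 34 mm.
- timer: Round white bell timer fixed to the bench, 66 mm across, 23.5 mm high. Origin: centre of its underside. Three-quarter scale of black marks on its face, one a minute (6 degrees), longer every 5: the 0 mark is along its own +x, minutes run clockwise seen from above (10 minutes is 60 degrees clockwise of +x), the thick top mark, 45 minutes, along its +y.
- timer_knob (a joint): Knob angle, rad: 0 = pointer on the 0 mark (along the timer's +x), growing clockwise seen from above, 0.1047 a minute: 1.047 = 10 minutes, 4.712 = top mark (45 minutes), 5.0 = stop just past it. Light friction (0.05 N m); stays where left. Starts low on the scale.
- knob_grip (a point): On the knob's axis, in the middle of its bar grip, 40 mm above the bench; its own x axis is the pointer direction. The black bar is 38 mm long (along the pointer), 12 mm thick, with sides at heights 30 to 50 mm; a white line on one half of its top is the pointer.
- wash_brush: Bystander: brush 190 mm long (its own y), 21 mm thick, lying on the bench.
- test_tile: Bystander: flat glaze test tile 72 x 48 x 9 mm, lying on the bench. Origin: centre of its underside.
- labels: Bystander: roll of labels 60 mm across, 26 mm high. Origin: centre of its underside.
- pen: Bystander: marker pen 131 mm long (its own y), 17 mm thick, lying on the bench.
Things that resemble listed ones, but are neither listed nor needed, are in the scene too. What is shaped like the stilt_a but red is not meant.

How it is judged:
By the outcome, as a careful person would: the job done as asked, in the order asked, and still so for the second after the job is handed in, with the robot touching nothing.
Of stilt_a, stilt_b, stilt_c only 2 to 3 are there at a start; the rules pass over those that are not, and their reading is None.
At some moment in a run one of stilt_a, stilt_b, stilt_c may be knocked a few centimetres aside while the robot is not near it.
Once in a run the grip may slacken for a moment while it holds something.
It also fails if it takes over 200 s, if anything falls off the work surface, if the arm or the gripper's body presses on something with over 40 N, if the wrist force passes 120 N, or if a joint passes its speed limit or range.

## Working session

There is one attempt and no reset: what is moved stays moved. The work goes in short steps, Python scripts to look and compute and a tool call to move; the robot and the scene stay as the last step left them, time stands still between calls to the robot, and variables do not carry over. Pictures are saved under pics/ and viewed, at most 14 in all, crops included, and the job is handed in when it is done.

Besides the shell and the picture viewer there is one more tool, called after "Request:" as name(argument=value, ...), one argument or row to a line, values as JSON. apply_moves: Moves the arm, as the interface text tells. Its arguments: {"type":"object","properties":{"claw":{"type":"array"},"xyz":{"type":"array"},"twist":{"type":"array"},"force":{"type":"number"}},"required":["claw","xyz","twist"]}

```bash
mkdir -p pics; cat > h.py <<'E'
import numpy as np, cv2
from workcell import bot
def save(f,n,crop=None,s=1):
    im=f["img"][:,:,::-1]
    if crop: im=im[crop[1]:crop[3],crop[0]:crop[2]]
    cv2.imwrite("pics/"+n,cv2.resize(im,None,fx=s,fy=s,interpolation=cv2.INTER_CUBIC))
def ray(f,u,v,fish=False):
    F=f["img"].shape[0]/2/np.tan(np.radians(f["vfov"])/2)
    x,y=(u-f["cx"]),(v-f["cy"])
    if fish:
        r=np.hypot(x,y)+1e-9; t=r/F; d=np.array([np.sin(t)*x/r,-np.sin(t)*y/r,-np.cos(t)])
    else: d=np.array([x/F,-y/F,-1])
    V=np.array(f["view"]); R=V[:3,:3]; return -R.T@V[:3,3], R.T@d
def pix(f,u,v,z,fish=False):
    c,d=ray(f,u,v,fish); return c+d*(z-c[2])/d[2]
def proj(f,p,fish=False):
    F=f["img"].shape[0]/2/np.tan(np.radians(f["vfov"])/2)
    V=np.array(f["view"]); q=V[:3,:3]@np.array(p)+V[:3,3]; x,y,z=q[0],-q[1],-q[2]
    r=np.hypot(x,y)+1e-12
    k=F*np.arctan2(r,z)/r if fish else F/z
    return f["cx"]+k*x,f["cy"]+k*y
E
python3 - <<'E'
from h import *
np.set_printoptions(precision=3,suppress=True)
s=bot.observe();print(s["position"],s["tool_rot"],s["clock"])
for c in ["scene","side","wrist"]:
    f=bot.grab_frame(c);save(f,c+"0.png",s=1.4 if c!="wrist" else 1)
    print(c,f["vfov"],f["cx"],f["cy"],np.linalg.inv(f["view"])[:3,3])
    for q in ["stilt_a","drying_box","lid_grip","timer","knob_grip","wash_brush","test_tile","labels","pen"]:
        try:print(q,[(np.round(d["position"],3).tolist(),round(d["score"],2)) for d in bot.find_in(c,q)])
        except Exception as e:print(q,e)
E
```

```text
[0.198 0.593 0.231] [-3.14  0.    2.82] 0.0
scene 43.63542373488148 279.5945628758769 202.42370199585912 [-0.001 -0.823  0.59 ]
stilt_a [([0.536, -0.573, 0.014], 0.82), ([0.5, -0.482, 0.009], 0.6), ([0.586, -0.39, 0.008], 0.53), ([0.486, -0.4, 0.025], 0.3)]
drying_box [([0.555, -0.274, 0.034], 0.69)]
lid_grip [([0.604, -0.269, 0.033], 0.87), ([0.321, -0.497, 0.018], 0.71)]
timer [([0.485, -0.398, 0.023], 0.83)]
knob_grip [([0.496, -0.396, 0.031], 0.87), ([0.68, -0.402, 0.011], 0.24)]
wash_brush [([0.681, -0.405, 0.012], 0.61), ([0.324, -0.496, 0.019], 0.6)]
test_tile [([0.615, -0.482, 0.01], 0.6)]
labels [([0.395, -0.513, 0.027], 0.77)]
pen [([0.322, -0.494, 0.015], 0.62)]
side 47.49026787050427 277.8997341293901 207.03567177927894 [0.528 0.401 0.39 ]
stilt_a [([0.512, -0.482, 0.012], 0.59), ([0.544, -0.571, 0.01], 0.45)]
drying_box [([0.532, -0.246, 0.032], 0.72)]
lid_grip [([0.664, -0.262, 0.033], 0.86)]
timer [([0.503, -0.376, 0.025], 0.87)]
knob_grip [([0.501, -0.382, 0.036], 0.54)]
wash_brush [([0.724, -0.417, 0.016], 0.81)]
test_tile [([0.335, -0.498, 0.012], 0.33)]
labels [([0.399, -0.491, 0.021], 0.63)]
pen [([0.335, -0.495, 0.01], 0.61)]
wrist 65.70646984690485 282.96201053343 208.6572565193966 [0.127 0.616 0.374]
stilt_a []
drying_box [([0.484, -0.247, 0.02], 0.52)]
lid_grip []
timer []
knob_grip [([0.485, -0.248, 0.019], 0.48)]
wash_brush []
test_tile []
labels []
pen []
```

View pics.

View pics/scene0.png

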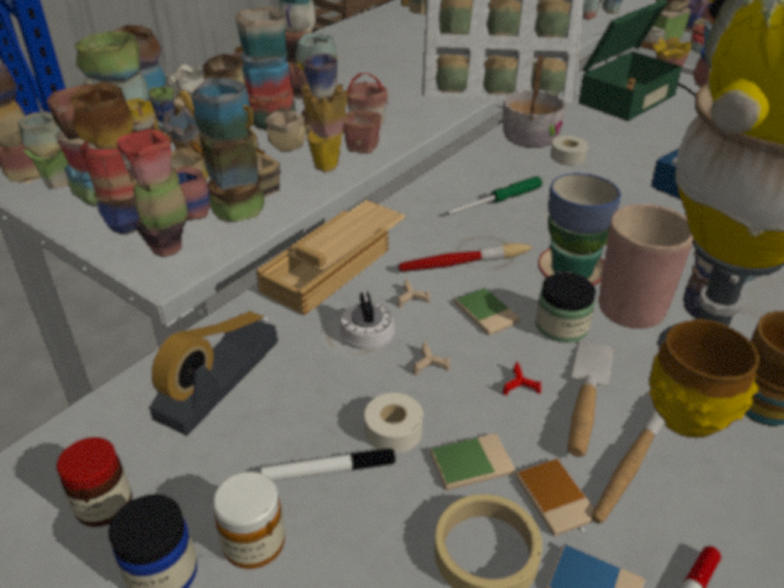

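View pics/side0.png

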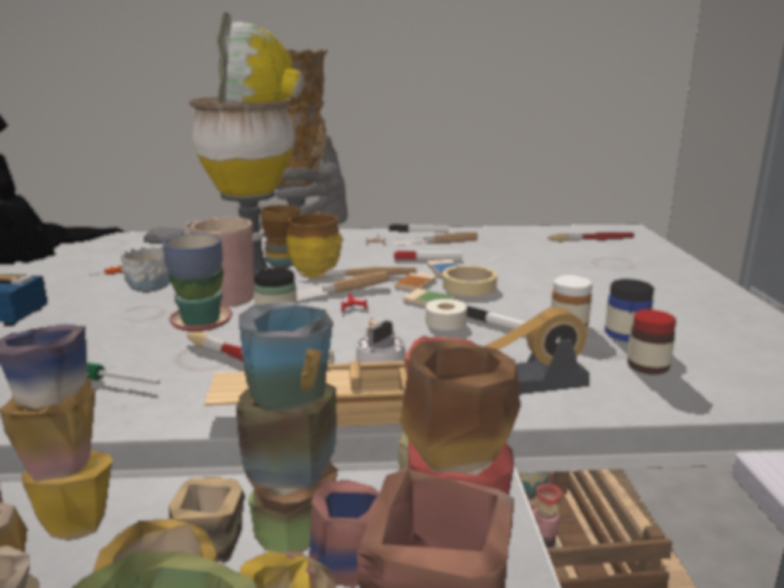

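```bash
python3 - <<'E'
from h import *
np.set_printoptions(precision=3,suppress=True)
f=bot.grab_frame("side");save(f,"side1.png",(240,150,420,320),4)
for n,u,v,z in [("far stilt",375,240,.016),("red",354,302,.016)]: print(n,pix(f,u/1.4,v/1.4,z))
g=bot.grab_frame("scene");save(g,"scene1.png",(170,130,390,290),3.6)
for n,u,v,z in [("s1",411,293,.012),("s2",432,358,.012),("red",520,380,.012),("knob",367,306,.05),("timer",367,322,.023),
 ("box -x far/left corner",258,268,.038),("box front right",303,288,.034),("mouth right",390,235,.03),("lid tail right",405,215,.034),("tail left",366,203,.034)]: print(n,pix(g,u/1.4,v/1.4,z))
E
```

```text
far stilt [ 0.491 -0.896  0.016]
red [ 0.534 -0.555  0.016]
s1 [ 0.582 -0.393  0.012]
s2 [ 0.503 -0.483  0.012]
red [ 0.534 -0.579  0.012]
knob [ 0.493 -0.396  0.05 ]
timer [ 0.495 -0.394  0.023]
box -x far/left corner [ 0.477 -0.231  0.038]
box front right [ 0.486 -0.3    0.034]
mouth right [ 0.647 -0.308  0.03 ]
lid tail right [ 0.695 -0.297  0.034]
tail left [ 0.685 -0.234  0.034]
```

View pics/scene1.png

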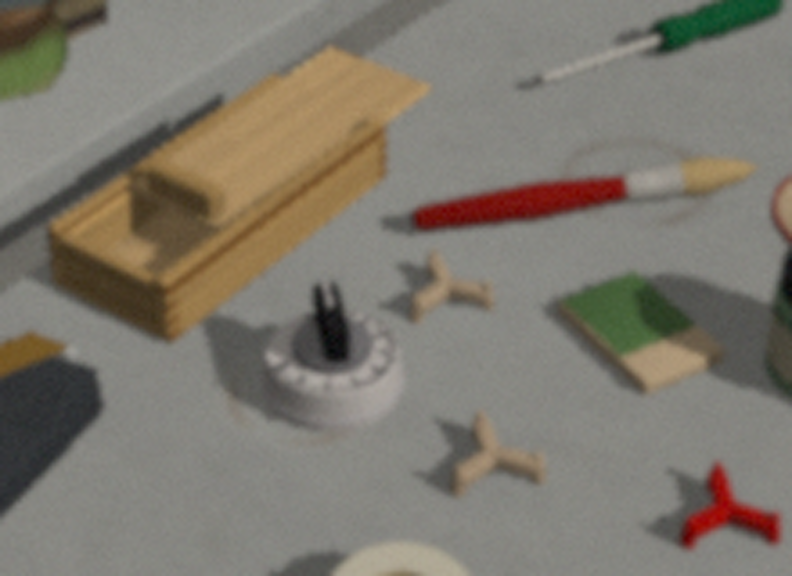

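```bash
cat >> h.py <<'E'
from scipy.spatial.transform import Rotation as Ro
def plan(*wps,p=None,yaw=None):
    """wps: (x,y,z,yaw); prints tool-frame total shift and yaw twist (about tool z) for each, shift first"""
    s=bot.observe()
    p=np.array(s["position"]) if p is None else np.array(p); rpy=s["tool_rot"]
    R=Ro.from_euler("xyz",rpy)
    for w in wps:
        d=R.inv().apply(np.array(w[:3])-p); T=Ro.from_euler("xyz",[np.pi,0,w[3]]); t=(R.inv()*T).as_rotvec()
        print("shift mm",np.round(d*1000,1),"len",round(np.linalg.norm(d)*1000),"twist deg",np.round(np.degrees(t),1),"rad",np.round(t,3))
        p=np.array(w[:3]);R=T
E
python3 - <<'E'
from h import *
g=bot.grab_frame("scene");f=bot.grab_frame("side")
b=pix(g,237/1.4,215/1.4,0);c,d=ray(g,225/1.4,85/1.4); k=(b[0]-c[0])/d[0];print(b,(c+d*k))
b=pix(f,290/1.4,600/1.4,0);print(b)
c,d=ray(f,285/1.4,305/1.4);print([c+d*k for k in(.3,.5,.7)])
plan((.35,.55,.45,2.4),(.6,.2,.47,1.7),(.62,-.1,.47,1.5),(.54,-.38,.40,1.57))
E
```

```text
[ 0.58232843 -0.06898237  0.        ] [ 0.58232843 -0.08527117  0.20660322]
[0.58302931 0.01136312 0.        ]
[array([0.56051404, 0.12046971, 0.27918382]), array([ 0.58239854, -0.06683993,  0.20551928]), array([ 0.60428304, -0.25414957,  0.13185475])]
shift mm [-158.1    7.5 -218.7] len 270 twist deg [-0.  -0.  24.1] rad [-0.   -0.    0.42]
shift mm [-420.8  -89.2  -20. ] len 431 twist deg [ 0.  -0.  40.1] rad [ 0.  -0.   0.7]
shift mm [-300.1  -18.8   -0. ] len 301 twist deg [ 0.  -0.  11.5] rad [ 0.  -0.   0.2]
shift mm [-285.  -60.   70.] len 299 twist deg [ 0.  0. -4.] rad [ 0.    0.   -0.07]
```

Request:
apply_moves(
  claw=[0.06, 0.06, 0.06, 0.06, 0.06, 0.06, 0.06, 0.06, 0.06, 0.06, 0.06, 0.06, 0.06, 0.06, 0.06, 0.06, 0.06, 0.06],
  xyz=[
    [-0.026, 0.001, -0.036],
    [-0.026, 0.001, -0.036],
    [-0.026, 0.001, -0.036],
    [-0.026, 0.001, -0.036],
    [-0.026, 0.001, -0.036],
    [-0.026, 0.001, -0.036],
    [0, 0, 0],
    [0, 0, 0],
    [0, 0, 0],
    [-0.042, -0.009, -0.002],
    [-0.042, -0.009, -0.002],
    [-0.042, -0.009, -0.002],
    [-0.042, -0.009, -0.002],
    [-0.042, -0.009, -0.002],
    [-0.042, -0.009, -0.002],
    [-0.042, -0.009, -0.002],
    [-0.042, -0.009, -0.002],
    [-0.042, -0.009, -0.002],
  ],
  twist=[
    [0, 0, 0],
    [0, 0, 0],
    [0, 0, 0],
    [0, 0, 0],
    [0, 0, 0],
    [0, 0, 0],
    [0, 0, 0.14],
    [0, 0, 0.14],
    [0, 0, 0.14],
    [0, 0, 0],
    [0, 0, 0],
    [0, 0, 0],
    [0, 0, 0],
    [0, 0, 0],
    [0, 0, 0],
    [0, 0, 0],
    [0, 0, 0],
    [0, 0, 0],
  ],
)

```text
clock: 3.5
position: [0.5722, 0.2326, 0.4656]
tool_rot: [3.141, 0.0, 2.4]
force: [-0.3, 0.5, -0.0]
grip_width: 0.0602
finger_force: 0.0
```

```bash
python3 - <<'E'
from h import *
plan((.6,.2,.47,1.6),(.62,-.1,.47,1.57),(.53,-.40,.40,1.57))
E
```

```text
shift mm [-42.5  -5.3  -4.4] len 43 twist deg [ 0.  -0.  45.8] rad [ 0.  -0.   0.8]
shift mm [-300.5   11.2    0. ] len 301 twist deg [-0.  -0.   1.7] rad [-0.   -0.    0.03]
shift mm [-300.1  -89.8   70. ] len 321 twist deg [0. 0. 0.] rad [0. 0. 0.]
```

Request:
apply_moves(
  claw=[0.06, 0.06, 0.06, 0.06, 0.06, 0.06, 0.06, 0.06, 0.06, 0.06, 0.06, 0.06, 0.06, 0.06, 0.06, 0.06, 0.06, 0.06, 0.06, 0.06],
  xyz=[
    [0, 0, 0],
    [0, 0, 0],
    [0, 0, 0],
    [0, 0, 0],
    [0, 0, 0],
    [0, 0, 0],
    [-0.0475, 0.007, 0],
    [-0.0475, 0.007, 0],
    [-0.0475, 0.007, 0],
    [-0.0475, 0.007, 0],
    [-0.0475, 0.007, 0],
    [-0.0475, 0.007, 0],
    [-0.0475, 0.007, 0],
    [-0.043, -0.013, 0.01],
    [-0.043, -0.013, 0.01],
    [-0.043, -0.013, 0.01],
    [-0.043, -0.013, 0.01],
    [-0.043, -0.013, 0.01],
    [-0.043, -0.013, 0.01],
    [-0.043, -0.013, 0.01],
  ],
  twist=[
    [0, 0, 0.14],
    [0, 0, 0.14],
    [0, 0, 0.14],
    [0, 0, 0.14],
    [0, 0, 0.14],
    [0, 0, 0.13],
    [0, 0, 0],
    [0, 0, 0],
    [0, 0, 0],
    [0, 0, 0],
    [0, 0, 0],
    [0, 0, 0],
    [0, 0, 0],
    [0, 0, 0],
    [0, 0, 0],
    [0, 0, 0],
    [0, 0, 0],
    [0, 0, 0],
    [0, 0, 0],
    [0, 0, 0],
  ],
)

```text
clock: 5.5
position: [0.5282, -0.4008, 0.395]
tool_rot: [3.141, -0.0, 1.57]
force: [1.6, -0.9, 0.6]
grip_width: 0.0601
finger_force: 0.0
```

```bash
python3 - <<'E'
from h import *
f=bot.grab_frame("wrist");save(f,"w1.png",s=1.4);np.save("w1.npy",f,allow_pickle=True)
c=np.linalg.inv(f["view"]);print(c.round(3))
for q in ["stilt_a","drying_box","lid_grip","timer","knob_grip"]:
    for d in bot.find_in("wrist",q):print(q,np.round(d["position"],3),round(d["score"],2),np.round(proj(f,d["position"],True))*1.4)
s=bot.observe();print(s["qpos"])
E
```

```text
[[ 1.     0.001  0.     0.528]
 [-0.001  0.957  0.289 -0.328]
 [-0.    -0.289  0.957  0.538]
 [ 0.     0.     0.     1.   ]]
stilt_a [ 0.496 -0.478  0.011] 0.48 [369.6 285.6]
stilt_a [ 0.539 -0.57   0.009] 0.46 [406.  354.2]
drying_box [ 0.582 -0.266  0.031] 0.58 [446.6 103.6]
lid_grip [ 0.609 -0.263  0.031] 0.85 [470.4 102.2]
timer [ 0.5   -0.384  0.022] 0.81 [372.4 208.6]
timer [ 0.319 -0.488  0.016] 0.61 [231. 294.]
knob_grip [ 0.503 -0.394  0.031] 0.66 [373.8 217. ]
knob_grip [ 0.324 -0.488  0.012] 0.59 [235.2 294. ]
[ 0.25049974  0.52207967  0.52317608  1.26986773 -0.25562415  1.41447186
  0.75496127]
```

View pics/w1.png

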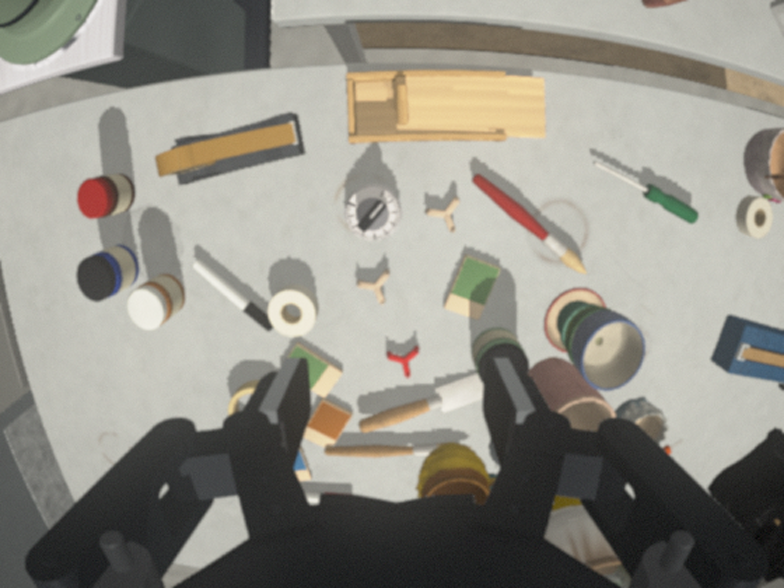

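```bash
python3 - <<'E'
from h import *
np.set_printoptions(precision=3,suppress=True)
f=np.load("w1.npy",allow_pickle=True).item()
P=lambda u,v,z:pix(f,u/1.4,v/1.4,z,True)
for n,u,v,z in [("s1",443,210,.012),("s2",373,285,.012),("timer",372,214,.023),("boxTL",347,72,.038),("boxBL",347,142,.038),("boxBR",505,140,.038),("boxTR",505,72,.038),("bar top",402,75,.05),("bar bot",402,122,.05),("lidTR",545,80,.034),("lidBR",545,135,.034)]: print(n,P(u,v,z))
im=f["img"]; a=cv2.resize(im[120:225,235:345],None,fx=6,fy=6,interpolation=cv2.INTER_CUBIC)[:,:,::-1]
b=cv2.resize(im[45:120,235:400],None,fx=4,fy=4,interpolation=cv2.INTER_CUBIC)[:,:,::-1]
cv2.imwrite("pics/w1a.png",cv2.resize(a,(594,567))); 
E
```

```text
s1 [ 0.582 -0.387  0.012]
s2 [ 0.5   -0.477  0.012]
timer [ 0.5   -0.39   0.023]
boxTL [ 0.475 -0.23   0.038]
boxBL [ 0.474 -0.309  0.038]
boxBR [ 0.647 -0.304  0.038]
boxTR [ 0.647 -0.227  0.038]
bar top [ 0.534 -0.237  0.05 ]
bar bot [ 0.534 -0.288  0.05 ]
lidTR [ 0.695 -0.231  0.034]
lidBR [ 0.695 -0.295  0.034]
```

View pics/w1a.png

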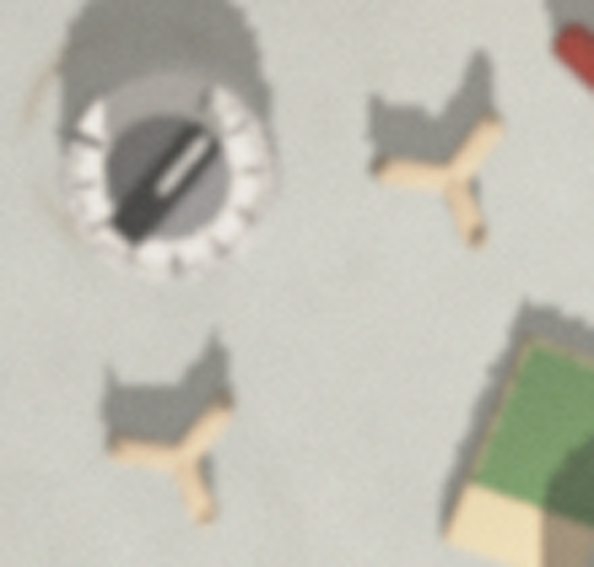

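Request:
apply_moves(
  claw=[0.04, 0.04, 0.04, 0.04, 0.04, 0.04, 0.04],
  xyz=[
    [0.0225, 0.001, 0.046],
    [0.0225, 0.001, 0.046],
    [0.0225, 0.001, 0.046],
    [0.0225, 0.001, 0.046],
    [0.0225, 0.001, 0.046],
    [0.0225, 0.001, 0.045],
    [0, 0, 0],
  ],
  twist=[
    [0, 0, 0],
    [0, 0, 0],
    [0, 0, 0],
    [0, 0, 0],
    [0, 0, 0],
    [0, 0, 0],
    [0, 0, -0.02],
  ],
)

```text
clock: 6.5
position: [0.534, -0.261, 0.1213]
tool_rot: [-3.135, -0.005, 1.596]
force: [1.1, 0.8, 0.4]
grip_width: 0.0402
finger_force: 0.0
```

```bash
python3 - <<'E'
from h import *
f=bot.grab_frame("wrist");save(f,"w2.png",s=1.4);np.save("w2.npy",f,allow_pickle=True)
print(bot.observe()["position"])
for q in ["lid_grip"]:
    for d in bot.find_in("wrist",q):print(q,np.round(d["position"],3),round(d["score"],2),np.round(proj(f,d["position"],True))*1.4)
E
```

```text
[ 0.53483604 -0.26382756  0.124223  ]
lid_grip [ 0.603 -0.264  0.032] 0.78 [523.6 306.6]
```

View pics/w2.png

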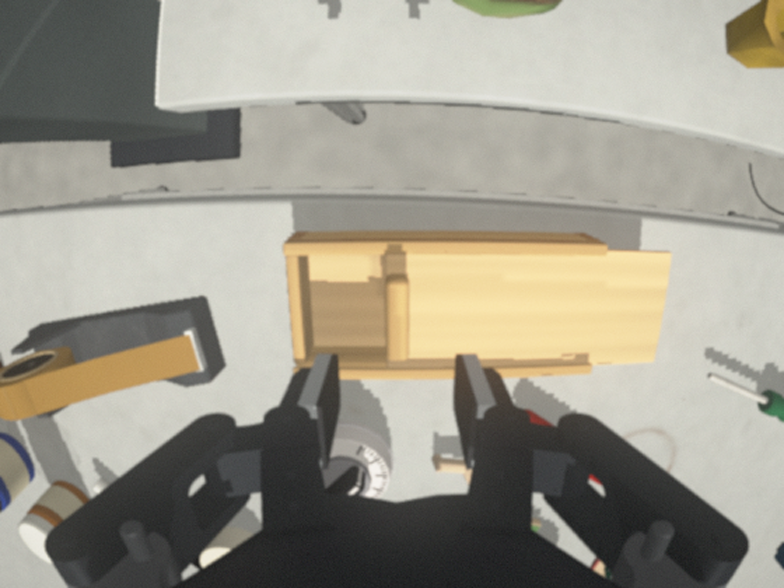

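```bash
python3 - <<'E'
from h import *
np.set_printoptions(precision=4,suppress=True)
f=np.load("w2.npy",allow_pickle=True).item()
P=lambda u,v,z:pix(f,u/1.4,v/1.4,z,True)
for n,u,v,z in [("bar top",398,279,.05),("bar bot",398,360,.05),("boxTL",287,243,.038),("boxBL",293,370,.038),("boxBR",590,370,.038),("boxTR",605,243,.038),("lidTR",670,252,.034),("lidBR",655,362,.034)]: print(n,P(u,v,z))
plan((.534,-.266,.037,1.57))
E
```

```text
bar top [ 0.5334 -0.2456  0.05  ]
bar bot [ 0.5345 -0.289   0.05  ]
boxTL [ 0.4757 -0.2309  0.038 ]
boxBL [ 0.4756 -0.3032  0.038 ]
boxBR [ 0.6482 -0.3006  0.038 ]
boxTR [ 0.645  -0.2251  0.038 ]
lidTR [ 0.6922 -0.2282  0.034 ]
lidBR [ 0.6967 -0.2985  0.034 ]
shift mm [-0.1 -1.4 89.1] len 89 twist deg [-0.  -0.   1.3] rad [-0.    -0.     0.023]
```

Request:
apply_moves(
  claw=[0.04, 0.04, 0.04, 0.04, 0, 0, 0, 0, 0, 0],
  xyz=[
    [-0.001, 0, 0.025],
    [-0.001, 0, 0.025],
    [0, 0, 0.025],
    [0, 0, 0.011],
    [0, 0, 0],
    [0, 0, 0],
    [0, 0, 0],
    [0, 0, 0],
    [0, 0, 0],
    [0, 0, 0],
  ],
  twist=[
    [0, 0, 0.015],
    [0, 0, 0],
    [0, 0, 0],
    [0, 0, 0],
    [0, 0, 0],
    [0, 0, 0],
    [0, 0, 0],
    [0, 0, 0],
    [0, 0, 0],
    [0, 0, 0],
  ],
  force=50,
)

```text
clock: 7.6
position: [0.5356, -0.2696, 0.0414]
tool_rot: [3.14, 0.001, 1.575]
force: [-1.5, -0.0, 8.2]
grip_width: 0.0102
finger_force: 52.6
```

Request:
apply_moves(
  claw=[0, 0, 0, 0, 0, 0, 0, 0, 0],
  xyz=[
    [0, 0.002, -0.001],
    [0, 0.014, 0],
    [0, 0.018, 0],
    [0, 0.018, 0],
    [0, 0.018, 0],
    [0, 0.018, 0],
    [0, 0.014, 0],
    [0, 0.008, 0],
    [0, 0, 0],
  ],
  twist=[
    [0, 0, 0],
    [0, 0, 0],
    [0, 0, 0],
    [0, 0, 0],
    [0, 0, 0],
    [0, 0, 0],
    [0, 0, 0],
    [0, 0, 0],
    [0, 0, 0],
  ],
)

```text
clock: 8.5
position: [0.6456, -0.2667, 0.0415]
tool_rot: [-3.141, -0.002, 1.576]
force: [-2.0, 10.3, 6.1]
grip_width: 0.0102
finger_force: 52.4
```

```bash
python3 - <<'E'
from h import *
np.set_printoptions(precision=4,suppress=True)
f=np.load("w1.npy",allow_pickle=True).item()
for n,pts in [("s1",[(458,178),(382,168),(495,127),(473,238)]),("s2",[(187,450),(117,445),(225,405),(203,515)])]:
    q=[pix(f,235+u/5.4,120+v/5.4,.014,True)[:2] for u,v in pts]
    print(n,q)
    for a in q[1:]: d=a-q[0];print(np.hypot(*d),np.degrees(np.arctan2(d[1],d[0])))
E
```

```text
s1 [array([ 0.5874, -0.3915]), array([ 0.5644, -0.3887]), array([ 0.5983, -0.3759]), array([ 0.5924, -0.4098])]
0.023137793628362175 173.02605835366114
0.019062715048687413 55.12359853236973
0.0189489318639334 -74.83446370970364
s2 [array([ 0.5052, -0.4765]), array([ 0.4834, -0.4749]), array([ 0.5171, -0.4621]), array([ 0.5099, -0.4977])]
0.02182717777021672 175.67221366047897
0.0186740815824144 50.45849313875317
0.021737137946255702 -77.35769030989134
```

Request:
apply_moves(
  claw=[0.04, 0.04, 0.04, 0.04, 0.04, 0.04, 0.04, 0.04, 0.04],
  xyz=[
    [0, 0, 0],
    [0, 0, 0],
    [0, 0, -0.02],
    [0, 0, -0.04],
    [0, 0, -0.045],
    [-0.02, -0.016, -0.04],
    [-0.03, -0.016, 0],
    [-0.035, -0.016, 0],
    [-0.033, -0.016, 0],
  ],
  twist=[
    [0, 0, 0],
    [0, 0, 0],
    [0, 0, 0],
    [0, 0, 0],
    [0, 0, 0],
    [0, 0, 0],
    [0, 0, 0],
    [0, 0, 0],
    [0, 0, 0],
  ],
)

```text
clock: 9.4
position: [0.5807, -0.3884, 0.1869]
tool_rot: [3.141, 0.001, 1.575]
force: [0.3, -0.1, -0.1]
grip_width: 0.0401
finger_force: 0.0
```

```bash
python3 - <<'E'
from h import *
f=bot.grab_frame("wrist");np.save("w3.npy",f,allow_pickle=True)
u,v=proj(f,(.587,-.391,.012),True);print(u,v); u,v=int(u),int(v)
save(f,"w3.png",(u-60,v-50,u+60,v+50),5);print(u-60,v-50)
print([(np.round(d["position"],3),d["score"]) for d in bot.find_in("wrist","stilt_a")])
E
```

```text
289.6988824577186 189.20474016069724
229 139
[(array([ 0.588, -0.39 ,  0.006]), 0.84), (array([ 0.541, -0.572,  0.009]), 0.62), (array([ 0.495, -0.47 ,  0.011]), 0.6)]
```

View pics/w3.png

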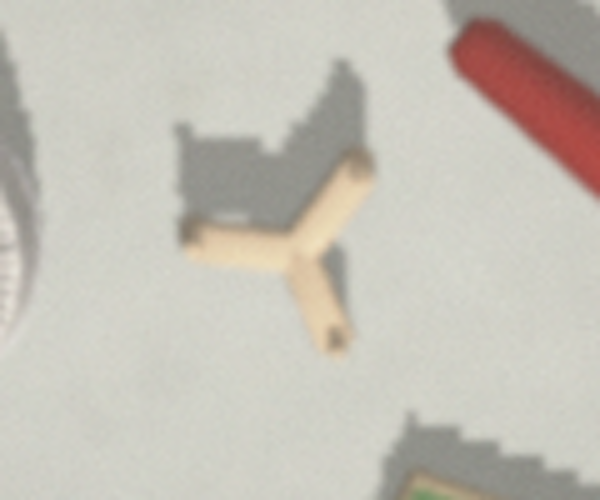

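```bash
python3 - <<'E'
from h import *
np.set_printoptions(precision=4,suppress=True)
f=np.load("w3.npy",allow_pickle=True).item()
P=lambda u,v,z:pix(f,229+u/5,139+v/5,z,True)[:2]
c=P(298,250,.012);print(c)
for a in [(192,235),(360,165),(335,345)]:
    d=P(*a,.016)-c;print(P(*a,.016),np.hypot(*d),np.degrees(np.arctan2(d[1],d[0])))
d=P(335,345,.016)-c; g=c+d*.55; yaw=np.arctan2(-d[1],-d[0]);print(g,yaw)
plan((*g,.1,yaw))
E
```

```text
[ 0.5859 -0.3908]
[ 0.5648 -0.3869] 0.021456694499874356 169.4102185549367
[ 0.5978 -0.3726] 0.021752021990235272 56.66543095170906
[ 0.5934 -0.4095] 0.02017037133987665 -68.0012776001364
[ 0.59   -0.4011] 1.9547464639047452
shift mm [-8.  12.5 86.9] len 88 twist deg [ -0.1   0.2 -22.2] rad [-0.001  0.003 -0.387]
```

Request:
apply_moves(
  claw=[0.026, 0.026, 0.026, 0.026, 0.026, 0.026, 0.026, 0.026, 0.026],
  xyz=[
    [-0.007, 0.0047, 0.04],
    [-0.0066, 0.0046, 0.04],
    [0, 0, 0],
    [0, 0, 0],
    [0, 0, 0],
    [0, 0, 0.03],
    [0, 0, 0.03],
    [0, 0, 0.02],
    [0, 0, 0.015],
  ],
  twist=[
    [0, 0, 0],
    [0, 0, 0],
    [0, 0, -0.127],
    [0, 0, -0.127],
    [0, 0, -0.126],
    [0, 0, 0],
    [0, 0, 0],
    [0, 0, 0],
    [0, 0, 0],
  ],
)

```text
clock: 10.4
position: [0.5905, -0.4003, 0.0097]
tool_rot: [-3.141, -0.001, 1.955]
force: [0.2, 0.1, 0.0]
grip_width: 0.026
finger_force: 0.0
```

```bash
python3 - <<'E'
from h import *
f=bot.grab_frame("wrist");s=bot.observe();print(s["position"],s["tool_rot"],s["force"])
u,v=map(int,proj(f,(.587,-.391,.012),True));print(u,v)
save(f,"w4.png",(u-60,v-50,u+60,v+50),5)
E
```

```text
[ 0.58976165 -0.39971603  0.00771881] [-3.13970767e+00 -2.34034463e-03  1.95476786e+00] [-1.91956353  1.6627231  -2.69745812]
284 250
```

View pics/w4.png

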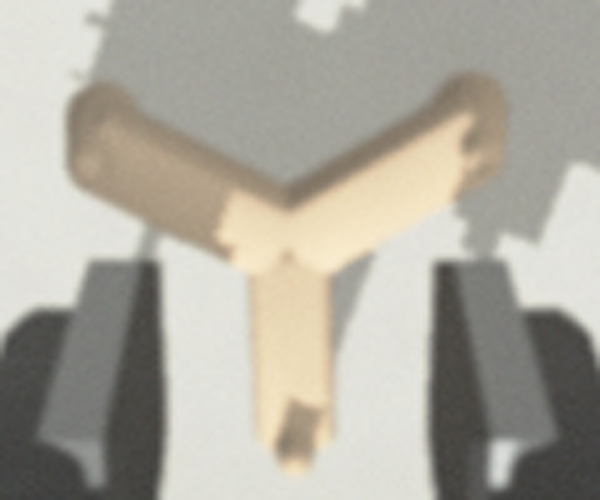

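Request:
apply_moves(
  claw=[0, 0, 0, 0, 0, 0, 0, 0, 0],
  xyz=[
    [0, 0, 0.001],
    [0, 0, 0],
    [0, 0, 0],
    [0, 0, 0],
    [0, 0, 0],
    [0, 0, -0.02],
    [0, 0, -0.03],
    [0, 0, -0.03],
    [0, 0, 0],
  ],
  twist=[
    [0, 0, 0],
    [0, 0, 0],
    [0, 0, 0],
    [0, 0, 0],
    [0, 0, 0],
    [0, 0, 0],
    [0, 0, 0],
    [0, 0, 0],
    [0, 0, 0],
  ],
  force=40,
)

```text
clock: 11.35
position: [0.5926, -0.4022, 0.0961]
tool_rot: [3.137, 0.006, 1.955]
force: [0.9, -0.9, -0.3]
grip_width: 0.0057
finger_force: 39.1
```

```bash
python3 - <<'E'
from h import *
b=np.array([.562,-.267]);th=.02;R=np.array([[np.cos(th),-np.sin(th)],[np.sin(th),np.cos(th)]])
t=b+R@[-.046,-.009];print(t)
plan((.585,-.40,.1,1.59),(*t,.1,1.59),(*t,.015,1.59))
E
```

```text
[ 0.51618919 -0.27691814]
shift mm [ 4.8 -6.3 -3.9] len 9 twist deg [ 0.3  0.3 20.9] rad [0.005 0.005 0.365]
shift mm [124.4 -66.4  -0. ] len 141 twist deg [0. 0. 0.] rad [0. 0. 0.]
shift mm [ 0. -0. 85.] len 85 twist deg [0. 0. 0.] rad [0. 0. 0.]
```

Request:
apply_moves(
  claw=[0, 0, 0, 0, 0, 0, 0, 0],
  xyz=[
    [0, 0, -0.008],
    [0, 0, -0.008],
    [0, 0, -0.004],
    [0.0317, -0.0185, 0],
    [0.0317, -0.0185, 0],
    [0.0316, -0.0185, 0],
    [0.0316, -0.0185, 0],
    [0, 0, 0],
  ],
  twist=[
    [0, 0, 0.122],
    [0, 0, 0.122],
    [0, 0, 0.121],
    [0, 0, 0],
    [0, 0, 0],
    [0, 0, 0],
    [0, 0, 0],
    [0, 0, 0],
  ],
)

```text
clock: 12.15
position: [0.5129, -0.2714, 0.111]
tool_rot: [-3.141, -0.003, 1.592]
force: [0.7, -1.5, 0.5]
grip_width: 0.0057
finger_force: 39.1
```

```bash
python3 - <<'E'
from h import *
f=bot.grab_frame("wrist");s=bot.observe();print(s["position"],s["tool_rot"],s["grip_width"],s["finger_force"])
save(f,"w5.png",(160,120,400,300),3.3)
E
```

```text
[ 0.5142062 -0.2735209  0.1112756] [ 3.14074195e+00 -1.00445744e-03  1.59154508e+00] 0.005664616896291115 39.14561453391798
```

View pics/w5.png

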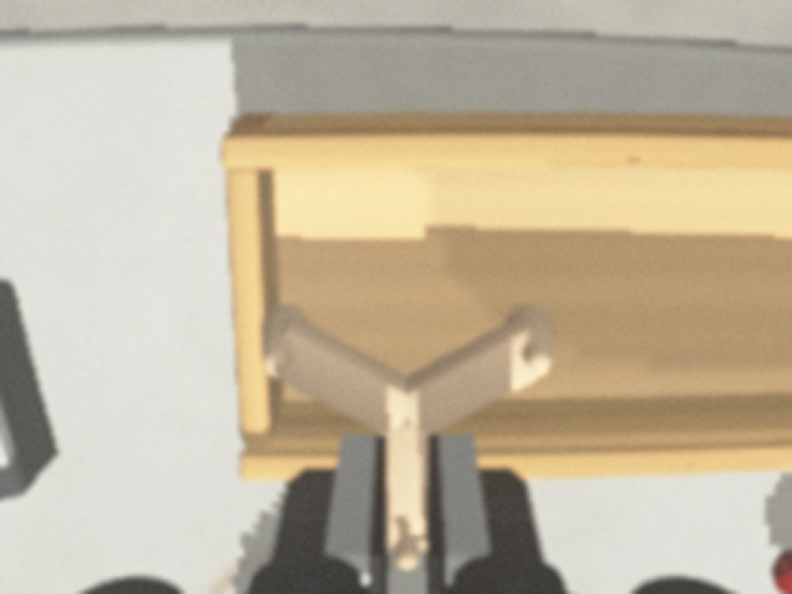

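Request:
apply_moves(
  claw=[0, 0, 0, 0, 0],
  xyz=[
    [-0.0015, 0.003, 0.03],
    [-0.0015, 0.002, 0.03],
    [0, 0, 0.025],
    [0, 0, 0.01],
    [0, 0, 0],
  ],
  twist=[
    [0, 0, 0],
    [0, 0, 0],
    [0, 0, 0],
    [0, 0, 0],
    [0, 0, 0],
  ],
)

```text
clock: 12.7
position: [0.5197, -0.2792, 0.0149]
tool_rot: [3.142, 0.0, 1.589]
force: [-0.9, 0.2, 0.5]
grip_width: 0.0056
finger_force: 53.0
```

Request:
apply_moves(
  claw=[0, 0, 0.02, 0.02, 0.02, 0.02, 0.02, 0.02],
  xyz=[
    [0, 0, 0.001],
    [0, 0, 0.0005],
    [0, 0, 0],
    [0, 0, 0],
    [0, 0, 0],
    [0, 0, -0.03],
    [0, 0, -0.04],
    [0, 0, -0.04],
  ],
  twist=[
    [0, 0, 0],
    [0, 0, 0],
    [0, 0, 0],
    [0, 0, 0],
    [0, 0, 0],
    [0, 0, 0],
    [0, 0, 0],
    [0, 0, 0],
  ],
)

```text
clock: 13.5
position: [0.519, -0.2781, 0.1247]
tool_rot: [-3.141, -0.0, 1.59]
force: [0.8, 0.1, 0.3]
grip_width: 0.0202
finger_force: 0.0
```

```bash
python3 - <<'E'
from h import *
f=bot.grab_frame("wrist");np.save("w6.npy",f,allow_pickle=True);save(f,"w6.png",s=1.4)
for q in ["stilt_a"]:
    for d in bot.find_in("wrist",q):print(q,np.round(d["position"],3),round(d["score"],2),np.round(proj(f,d["position"],True))*1.4)
s=bot.observe();print(s["position"],s["tool_rot"])
E
```

```text
stilt_a [ 0.518 -0.264  0.013] 0.64 [396.2 261.8]
stilt_a [ 0.506 -0.377  0.041] 0.25 [373.8 453.6]
[ 0.52128844 -0.27945365  0.12834635] [3.13548470e+00 2.59574058e-03 1.58945482e+00]
```

View pics/w6.png

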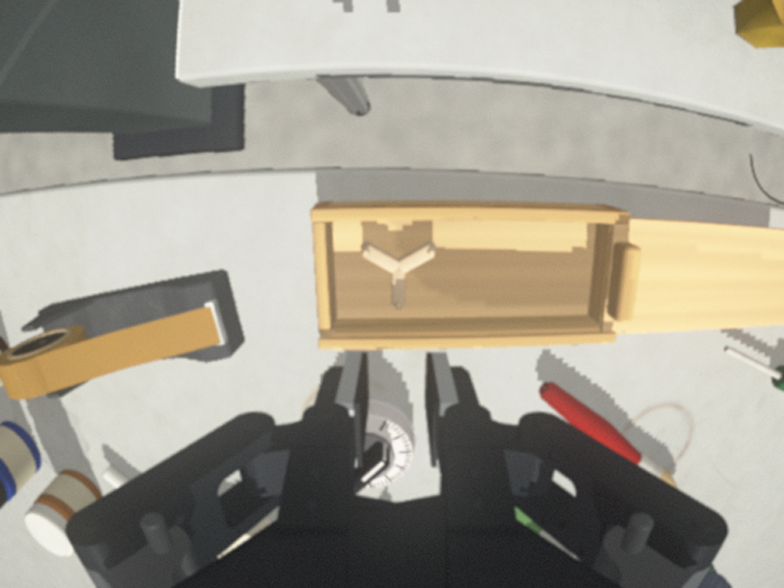

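Request:
apply_moves(
  claw=[0.026, 0.026, 0.026, 0.026, 0.026, 0.026],
  xyz=[
    [-0.0396, -0.004, -0.012],
    [-0.0396, -0.004, -0.012],
    [-0.0396, -0.004, -0.012],
    [-0.0396, -0.004, -0.012],
    [-0.0396, -0.004, -0.012],
    [0, 0, 0],
  ],
  twist=[
    [0, 0, 0],
    [0, 0, 0],
    [0, 0, 0],
    [0, 0, 0],
    [0, 0, 0],
    [0, 0, 0],
  ],
)

```text
clock: 14.2
position: [0.5007, -0.4825, 0.1849]
tool_rot: [3.141, 0.004, 1.584]
force: [-0.6, 0.2, -0.1]
grip_width: 0.0263
finger_force: 0.0
```

```bash
python3 - <<'E'
from h import *
f=bot.grab_frame("wrist");np.save("w7.npy",f,allow_pickle=True)
D=[(np.round(d["position"],3),d["score"]) for d in bot.find_in("wrist","stilt_a")];print(D)
p=min((d for d,_ in D),key=lambda d:np.hypot(d[0]-.505,d[1]+.477))
u,v=map(int,proj(f,p,True));print(u-80,v-75,bot.observe()["position"])
save(f,"w7.png",(u-80,v-75,u+80,v+45),4.5)
E
```

```text
[(array([ 0.499, -0.476,  0.01 ]), 0.6), (array([ 0.523, -0.568,  0.008]), 0.45), (array([ 0.504, -0.396,  0.029]), 0.31)]
201 104 [ 0.50251799 -0.4772484   0.18322217]
```

View pics/w7.png

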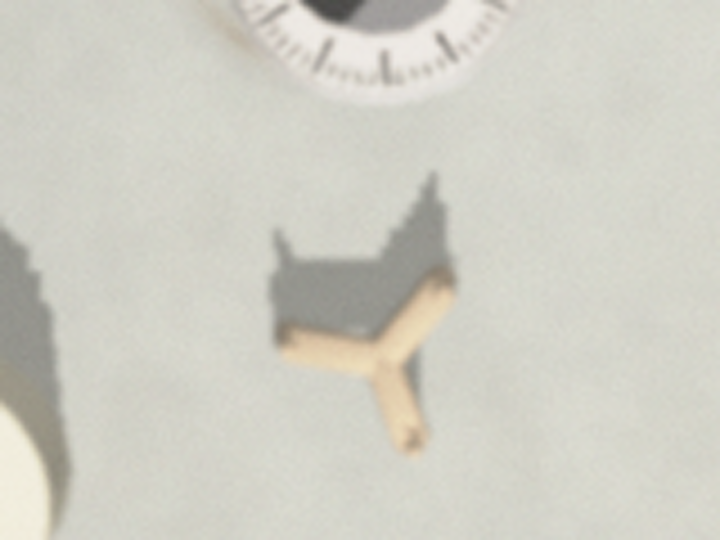

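```bash
python3 - <<'E'
from h import *
np.set_printoptions(precision=4,suppress=True)
f=np.load("w7.npy",allow_pickle=True).item()
P=lambda u,v,z:pix(f,201+u/4.5,104+v/4.5,z,True)[:2]
c=P(385,357,.012);print(c)
for a in [(287,335),(442,280),(412,442)]:
    d=P(*a,.016)-c;print(P(*a,.016),np.hypot(*d),np.degrees(np.arctan2(d[1],d[0])))
d=P(412,442,.016)-c; g=c+d*.55; yaw=np.arctan2(-d[1],-d[0]);print(g,yaw)
plan((*g,.1,yaw))
E
```

```text
[ 0.5037 -0.4791]
[ 0.4822 -0.4736] 0.022148941359355835 165.52618283702387
[ 0.5157 -0.461 ] 0.02171696613119266 56.57350160717802
[ 0.5099 -0.4974] 0.01934151227444486 -71.17104060560438
[ 0.5071 -0.4892] 1.899423662951418
shift mm [-12.    4.4  83.2] len 84 twist deg [ -0.   -0.  -17.8] rad [-0.    -0.    -0.311]
```

Request:
apply_moves(
  claw=[0.026, 0.026, 0.026, 0.026, 0.026, 0.026, 0.026, 0.026, 0.026, 0, 0, 0, 0, 0, 0],
  xyz=[
    [-0.006, 0.0022, 0.04],
    [-0.0055, 0.0022, 0.04],
    [0, 0, 0],
    [0, 0, 0],
    [0, 0, 0],
    [0, 0, 0.03],
    [0, 0, 0.03],
    [0, 0, 0.02],
    [0, 0, 0.015],
    [0, 0, 0],
    [0, 0, 0],
    [0, 0, 0],
    [0, 0, 0],
    [0, 0, 0],
    [0, 0, 0],
  ],
  twist=[
    [0, 0, 0],
    [0, 0, 0],
    [0, 0, -0.104],
    [0, 0, -0.104],
    [0, 0, -0.104],
    [0, 0, 0],
    [0, 0, 0],
    [0, 0, 0],
    [0, 0, 0],
    [0, 0, 0],
    [0, 0, 0],
    [0, 0, 0],
    [0, 0, 0],
    [0, 0, 0],
    [0, 0, 0],
  ],
)

```text
clock: 15.8
position: [0.5079, -0.4881, 0.009]
tool_rot: [3.141, 0.0, 1.902]
force: [0.1, -0.8, -1.2]
grip_width: 0.0062
finger_force: 42.1
```

Request:
apply_moves(
  claw=[0, 0, 0, 0, 0, 0, 0, 0, 0, 0, 0, 0],
  xyz=[
    [0, 0, -0.02],
    [0, 0, -0.035],
    [0, 0, -0.03],
    [0, 0, -0.03],
    [0, 0, 0],
    [0, 0, 0],
    [0.042, 0.0156, 0],
    [0.042, 0.0156, 0],
    [0.042, 0.0156, 0],
    [0.042, 0.0156, 0],
    [0.042, 0.0156, 0],
    [0, 0, 0],
  ],
  twist=[
    [0, 0, 0],
    [0, 0, 0],
    [0, 0, 0],
    [0, 0, 0.104],
    [0, 0, 0.104],
    [0, 0, 0.104],
    [0, 0, 0],
    [0, 0, 0],
    [0, 0, 0],
    [0, 0, 0],
    [0, 0, 0],
    [0, 0, 0],
  ],
)

```text
clock: 17.0
position: [0.585, -0.2695, 0.1247]
tool_rot: [3.139, -0.003, 1.598]
force: [0.9, -0.5, -0.9]
grip_width: 0.0061
finger_force: 42.2
```

```bash
python3 - <<'E'
from h import *
f=bot.grab_frame("wrist");s=bot.observe();print(s["position"],s["tool_rot"],s["grip_width"],s["finger_force"])
save(f,"w8.png",(160,120,400,300),3.3)
print([(np.round(d["position"],3),d["score"]) for d in bot.find_in("wrist","stilt_a")])
E
```

```text
[ 0.58353755 -0.27308976  0.12489489] [ 3.14006107e+00 -1.18803051e-03  1.59475596e+00] 0.006204536651040119 42.163321789121255
[(array([ 0.522, -0.264,  0.013]), 0.7), (array([ 0.58 , -0.251,  0.128]), 0.68)]
```

Request:
apply_moves(
  claw=[0, 0, 0, 0, 0, 0, 0.02, 0.02, 0.02, 0.02, 0.02, 0.02],
  xyz=[
    [-0.002, 0, 0.035],
    [-0.002, 0, 0.035],
    [0, 0, 0.025],
    [0, 0, 0.012],
    [0, 0, 0.003],
    [0, 0, 0],
    [0, 0, 0],
    [0, 0, 0],
    [0, 0, 0],
    [0, 0, -0.03],
    [0, 0, -0.04],
    [0, 0, -0.04],
  ],
  twist=[
    [0, 0, 0],
    [0, 0, 0],
    [0, 0, 0],
    [0, 0, 0],
    [0, 0, 0],
    [0, 0, 0],
    [0, 0, 0],
    [0, 0, 0],
    [0, 0, 0],
    [0, 0, 0],
    [0, 0, 0],
    [0, 0, 0],
  ],
)

```text
clock: 18.3
position: [0.5815, -0.2805, 0.1249]
tool_rot: [-3.141, -0.0, 1.59]
force: [-0.6, -0.2, 0.7]
grip_width: 0.0201
finger_force: 0.0
```

```bash
python3 - <<'E'
from h import *
f=bot.grab_frame("wrist");s=bot.observe();print(s["position"],s["tool_rot"],s["grip_width"])
im=f["img"][110:310,140:440]
g=bot.grab_frame("scene")["img"][110:310,150:420]
cv2.imwrite("pics/w9.png",np.hstack([cv2.resize(im,(450,300)),cv2.resize(g,(350,300))])[:,:,::-1])
print([(np.round(d["position"],3),d["score"]) for d in bot.find_in("wrist","stilt_a")])
print([(np.round(d["position"],3),d["score"]) for d in bot.find_in("scene","stilt_a")])
print([(np.round(d["position"],3),d["score"]) for d in bot.find_in("wrist","lid_grip")])
E
```

```text
[ 0.58392427 -0.28211645  0.13167339] [3.13501099e+00 2.89081626e-03 1.58915180e+00] 0.02020119184741496
[(array([ 0.578, -0.261,  0.015]), 0.81), (array([ 0.522, -0.268,  0.012]), 0.73)]
[(array([ 0.537, -0.578,  0.015]), 0.61), (array([ 0.514, -0.263,  0.017]), 0.6), (array([ 0.488, -0.399,  0.024]), 0.26)]
[(array([ 0.707, -0.26 ,  0.031]), 0.7)]
```

View pics/w9.png

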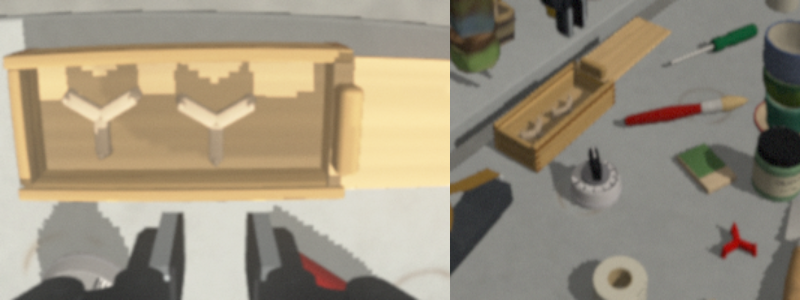

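Request:
apply_moves(
  claw=[0.04, 0.04, 0.04, 0.04, 0.04, 0.04],
  xyz=[
    [0.0067, 0.032, 0],
    [0.0066, 0.031, 0],
    [0, 0, 0.03],
    [0, 0, 0.03],
    [0, 0, 0.02],
    [0, 0, 0.004],
  ],
  twist=[
    [0, 0, 0],
    [0, 0, 0],
    [0, 0, 0],
    [0, 0, 0],
    [0, 0, 0],
    [0, 0, 0],
  ],
)

```text
clock: 19.15
position: [0.6426, -0.2653, 0.0358]
tool_rot: [-3.137, -0.002, 1.59]
force: [0.3, 0.8, 0.2]
grip_width: 0.0401
finger_force: 0.0
```

Request:
apply_moves(
  claw=[0, 0, 0, 0, 0, 0],
  xyz=[
    [0, 0, 0],
    [0, 0, 0],
    [0, 0, 0],
    [0, 0, 0],
    [0, 0, 0],
    [0, 0, 0],
  ],
  twist=[
    [0, 0, 0],
    [0, 0, 0],
    [0, 0, 0],
    [0, 0, 0],
    [0, 0, 0],
    [0, 0, 0],
  ],
  force=70,
)

```text
clock: 19.75
position: [0.645, -0.2663, 0.0404]
tool_rot: [3.141, 0.0, 1.59]
force: [-1.7, -0.5, 7.1]
grip_width: 0.0097
finger_force: 70.4
```

Request:
apply_moves(
  claw=[0, 0, 0, 0, 0, 0, 0, 0, 0, 0, 0, 0, 0],
  xyz=[
    [0, -0.005, -0.001],
    [0, -0.018, 0],
    [0, -0.02, 0],
    [0, -0.02, 0],
    [0, -0.02, 0],
    [0, -0.02, 0],
    [0, -0.02, 0],
    [0, -0.015, 0],
    [0, -0.006, 0],
    [0, -0.005, 0],
    [0, -0.005, 0],
    [0, -0.003, 0],
    [0, 0, 0],
  ],
  twist=[
    [0, 0, 0],
    [0, 0, 0],
    [0, 0, 0],
    [0, 0, 0],
    [0, 0, 0],
    [0, 0, 0],
    [0, 0, 0],
    [0, 0, 0],
    [0, 0, 0],
    [0, 0, 0],
    [0, 0, 0],
    [0, 0, 0],
    [0, 0, 0],
  ],
)

```text
clock: 21.05
position: [0.4878, -0.2707, 0.0408]
tool_rot: [3.14, 0.003, 1.589]
force: [3.8, -10.3, -10.8]
grip_width: 0.0097
finger_force: 69.4
```

Request:
apply_moves(
  claw=[0, 0, 0, 0],
  xyz=[
    [-0.001, -0.002, 0],
    [0, -0.002, 0],
    [0, -0.001, 0],
    [0, 0, 0],
  ],
  twist=[
    [0, 0, 0],
    [0, 0, 0],
    [0, 0, 0],
    [0, 0, 0],
  ],
)

```text
clock: 21.45
position: [0.4874, -0.2708, 0.041]
tool_rot: [3.133, 0.004, 1.591]
force: [30.9, -6.1, -29.4]
grip_width: 0.0098
finger_force: 68.3
```

Request:
apply_moves(
  claw=[0, 0.03, 0.03, 0.03, 0.03, 0.03, 0.03, 0.03, 0.03, 0.03, 0.03, 0.03, 0.03],
  xyz=[
    [0, 0.003, 0.001],
    [0, 0, 0],
    [0, 0, 0],
    [0, 0, 0],
    [0, 0, -0.02],
    [0, 0, -0.04],
    [0, 0, -0.04],
    [-0.02, 0.003, -0.04],
    [-0.035, 0.003, 0],
    [-0.035, 0.003, 0],
    [-0.035, 0.004, 0],
    [-0.025, 0, 0],
    [0, 0, 0],
  ],
  twist=[
    [0, 0, 0],
    [0, 0, 0],
    [0, 0, 0],
    [0, 0, 0],
    [0, 0, 0],
    [0, 0, 0],
    [0, 0, 0],
    [0, 0, 0],
    [0, 0, 0],
    [0, 0, 0],
    [0, 0, 0],
    [0, 0, 0],
    [0, 0, 0],
  ],
)

```text
clock: 22.75
position: [0.4999, -0.4232, 0.1793]
tool_rot: [-3.141, 0.001, 1.586]
force: [-0.8, 0.2, -0.5]
grip_width: 0.0303
finger_force: 0.0
```

```bash
python3 - <<'E'
from h import *
f=bot.grab_frame("wrist");np.save("w10.npy",f,allow_pickle=True)
print(bot.observe()["position"],[np.round(d["position"],3) for q in("knob_grip","lid_grip") for d in bot.find_in("wrist",q)])
# rectified top view at z=.0235, 1.25 px... and z=.05 plane; 100 mm, 4 px/mm
def rect(z):
    X,Y=np.meshgrid(np.linspace(.455,.545,360),np.linspace(-.345,-.435,360))
    V=np.array(f["view"]);F=210/np.tan(np.radians(f["vfov"])/2)
    q=np.stack([X,Y,0*X+z],-1)@V[:3,:3].T+V[:3,3];x,y,zz=q[...,0],-q[...,1],-q[...,2];r=np.hypot(x,y)+1e-12;k=F*np.arctan2(r,zz)/r
    return cv2.remap(f["img"],(f["cx"]+k*x).astype(np.float32),(f["cy"]+k*y).astype(np.float32),cv2.INTER_CUBIC)
a,b=rect(.0235),rect(.05)
for i in range(0,360,40):
    for m in(a,b): m[i]=m[i]//2+[100,0,0];m[:,i]=m[:,i]//2+np.array([100,0,0])
cv2.imwrite("pics/t1.png",np.hstack([a,b])[:,:,::-1])
E
```

```text
[ 0.50037809 -0.42116286  0.17913939] [array([ 0.504, -0.39 ,  0.03 ]), array([ 0.56 , -0.271,  0.032])]
```

View pics/t1.png

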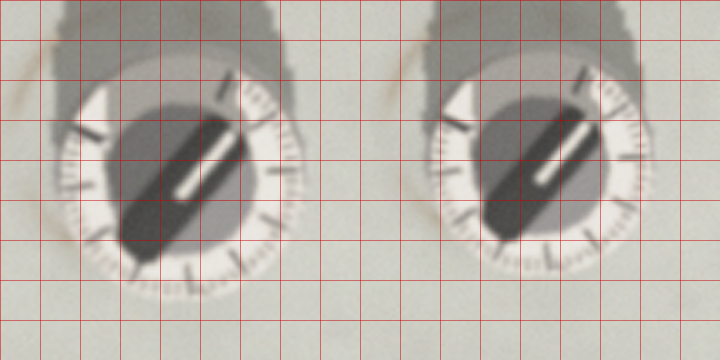

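Request:
apply_moves(
  claw=[0.035, 0.035, 0.035, 0.035, 0.035, 0.035, 0.035, 0.035, 0.035, 0.035, 0.035],
  xyz=[
    [0.016, 0, 0],
    [0.016, 0, 0],
    [0, 0, 0],
    [0, 0, 0],
    [0, 0, 0],
    [0, 0, 0],
    [0, 0, 0],
    [0, 0, 0.035],
    [0, 0, 0.035],
    [0, 0, 0.015],
    [0, 0, 0],
  ],
  twist=[
    [0, 0, 0],
    [0, 0, 0],
    [0, 0, 0.143],
    [0, 0, 0.143],
    [0, 0, 0.143],
    [0, 0, 0.143],
    [0, 0, 0.143],
    [0, 0, 0],
    [0, 0, 0],
    [0, 0, 0],
    [0, 0, 0],
  ],
)

```text
clock: 24.0
position: [0.5004, -0.3864, 0.0932]
tool_rot: [-3.139, 0.0, 0.876]
force: [0.3, -0.6, 0.6]
grip_width: 0.0352
finger_force: 0.0
```

```bash
python3 - <<'E'
from h import *
s=bot.observe();print(np.round(s["qpos"],3),s["position"],s["tool_rot"])
plan((.5003,-.389,.034,np.radians(50)))
E
```

```text
[ 0.197  0.789  0.579  1.704 -0.559  0.823  0.337] [ 0.50038387 -0.3863734   0.09322396] [-3.13865853e+00  8.27742803e-05  8.75520707e-01]
shift mm [-2.1  1.8 59.2] len 59 twist deg [-0.2  0.   0.2] rad [-0.003  0.     0.003]
```

Request:
apply_moves(
  claw=[0.035, 0.035, 0.035, 0, 0, 0, 0, 0, 0],
  xyz=[
    [-0.002, 0.0018, 0.03],
    [0, 0, 0.02],
    [0, 0, 0.008],
    [0, 0, 0],
    [0, 0, 0],
    [0, 0, 0],
    [0, 0, 0],
    [0, 0, 0],
    [0, 0, 0],
  ],
  twist=[
    [0, 0, 0],
    [0, 0, 0],
    [0, 0, 0],
    [0, 0, 0],
    [0, 0, 0],
    [0, 0, 0],
    [0, 0, 0],
    [0, 0, 0],
    [0, 0, 0],
  ],
  force=30,
)

```text
clock: 24.9
position: [0.5004, -0.3901, 0.038]
tool_rot: [-3.14, -0.0, 0.875]
force: [-6.7, 5.6, 2.8]
grip_width: 0.0107
finger_force: 32.0
```

Request:
apply_moves(
  claw=[0, 0, 0, 0, 0, 0, 0, 0, 0, 0, 0, 0, 0, 0, 0, 0, 0, 0],
  xyz=[
    [0, -0.001, 0],
    [0, 0, 0],
    [0, 0, 0],
    [0, 0, 0],
    [0, 0, 0],
    [0, 0, 0],
    [0, 0, 0],
    [0, 0, 0],
    [0, 0, 0],
    [0, 0, 0],
    [0, 0, 0],
    [0, 0, 0],
    [0, 0, 0],
    [0, 0, 0],
    [0, 0, 0],
    [0, 0, 0],
    [0, 0, 0],
    [0, 0, 0],
  ],
  twist=[
    [0, 0, 0],
    [0, 0, 0.147],
    [0, 0, 0.147],
    [0, 0, 0.147],
    [0, 0, 0.147],
    [0, 0, 0.147],
    [0, 0, 0.147],
    [0, 0, 0.147],
    [0, 0, 0.147],
    [0, 0, 0.147],
    [0, 0, 0.147],
    [0, 0, 0.147],
    [0, 0, 0.147],
    [0, 0, 0.147],
    [0, 0, 0.147],
    [0, 0, 0.147],
    [0, 0, 0.147],
    [0, 0, 0],
  ],
)

```text
clock: 26.7
position: [0.5008, -0.3882, 0.0379]
tool_rot: [-3.141, 0.003, -1.482]
force: [-5.8, 13.8, 12.2]
grip_width: 0.0113
finger_force: 33.5
```

Request:
apply_moves(
  claw=[0.045, 0.045, 0.045, 0.045, 0.045, 0.045, 0.045, 0.045, 0.045, 0.045, 0.045, 0.045, 0.045, 0.045, 0.045, 0.045, 0.045],
  xyz=[
    [0, 0, 0],
    [0, 0, 0],
    [-0.001, 0, -0.015],
    [0, 0, -0.02],
    [0, 0, 0],
    [0, 0, 0],
    [0, 0, 0],
    [0, 0, 0],
    [0, 0, 0],
    [0, 0, 0],
    [0, 0, 0],
    [0, 0, 0],
    [0, 0, 0],
    [0, 0, 0],
    [0, 0, 0],
    [0, 0, 0],
    [0, 0, 0],
  ],
  twist=[
    [0, 0, 0],
    [0, 0, 0],
    [0, 0, 0],
    [0, 0, 0],
    [0, 0, -0.145],
    [0, 0, -0.145],
    [0, 0, -0.145],
    [0, 0, -0.145],
    [0, 0, -0.145],
    [0, 0, -0.145],
    [0, 0, -0.145],
    [0, 0, -0.145],
    [0, 0, -0.145],
    [0, 0, -0.145],
    [0, 0, -0.145],
    [0, 0, -0.145],
    [0, 0, -0.145],
  ],
)

```text
clock: 28.4
position: [0.5002, -0.3898, 0.0736]
tool_rot: [3.14, -0.0, 0.413]
force: [0.3, -0.0, -0.6]
grip_width: 0.045
finger_force: 0.0
```

Request:
apply_moves(
  claw=[0.035, 0.035, 0.035, 0.035, 0.035, 0.035, 0.035, 0.035, 0.035, 0.035, 0.035],
  xyz=[
    [0, 0, 0],
    [0, 0, 0],
    [0, 0, 0],
    [0, 0, 0],
    [0, 0, 0],
    [0, 0, 0],
    [0, 0, 0],
    [0, 0, 0],
    [0, 0, 0],
    [0, 0, 0],
    [0, 0, 0],
  ],
  twist=[
    [0, 0, -0.145],
    [0, 0, -0.145],
    [0, 0, -0.145],
    [0, 0, -0.145],
    [0, 0, -0.145],
    [0, 0, -0.145],
    [0, 0, -0.145],
    [0, 0, -0.145],
    [0, 0, -0.097],
    [0, 0, 0],
    [0, 0, 0],
  ],
)

```text
clock: 29.5
position: [0.5, -0.3897, 0.0728]
tool_rot: [3.141, 0.001, 1.661]
force: [0.6, -0.8, 0.0]
grip_width: 0.0352
finger_force: 0.0
```

```bash
python3 - <<'E'
from h import *
s=bot.observe();print(np.round(s["qpos"],3),s["position"],s["tool_rot"])
plan((.5003,-.3885,.036,-1.482+np.pi))
E
```

```text
[ 0.335  0.765  0.36   1.704 -0.37   0.738  0.968] [ 0.49998435 -0.38969583  0.07276196] [3.14109818e+00 1.35939296e-03 1.66088134e+00]
shift mm [ 1.2  0.4 36.8] len 37 twist deg [0.  0.1 0.1] rad [0.    0.001 0.001]
```

Request:
apply_moves(
  claw=[0.035, 0.035, 0, 0, 0, 0, 0],
  xyz=[
    [0.0008, 0, 0.02],
    [0, 0, 0.016],
    [0, 0, 0],
    [0, 0, 0],
    [0, 0, 0],
    [0, 0, 0],
    [0, 0, 0],
  ],
  twist=[
    [0, 0, 0],
    [0, 0, 0],
    [0, 0, 0],
    [0, 0, 0],
    [0, 0, 0],
    [0, 0, 0],
    [0, 0, 0],
  ],
)

```text
clock: 30.2
position: [0.5007, -0.3877, 0.0353]
tool_rot: [3.141, -0.0, 1.665]
force: [7.5, -1.8, -19.6]
grip_width: 0.0108
finger_force: 34.1
```

Request:
apply_moves(
  claw=[0, 0, 0, 0, 0, 0, 0, 0, 0, 0, 0, 0, 0, 0, 0, 0, 0],
  xyz=[
    [0, 0, 0],
    [0, 0, 0],
    [0, 0, 0],
    [0, 0, 0],
    [0, 0, 0],
    [0, 0, 0],
    [0, 0, 0],
    [0, 0, 0],
    [0, 0, 0],
    [0, 0, 0],
    [0, 0, 0],
    [0, 0, 0],
    [0, 0, 0],
    [0, 0, 0],
    [0, 0, 0],
    [0, 0, 0],
    [0, 0, 0],
  ],
  twist=[
    [0, 0, 0.143],
    [0, 0, 0.143],
    [0, 0, 0.143],
    [0, 0, 0.143],
    [0, 0, 0.143],
    [0, 0, 0.143],
    [0, 0, 0.143],
    [0, 0, 0.143],
    [0, 0, 0.143],
    [0, 0, 0.143],
    [0, 0, 0.143],
    [0, 0, 0.143],
    [0, 0, 0.143],
    [0, 0, 0.143],
    [0, 0, 0.143],
    [0, 0, 0.143],
    [0, 0, 0],
  ],
)

```text
clock: 31.9
position: [0.5017, -0.3895, 0.0355]
tool_rot: [3.139, -0.004, -0.629]
force: [13.1, -16.8, -27.0]
grip_width: 0.0108
finger_force: 33.0
```

```bash
python3 - <<'E'
from h import *
s=bot.observe();print(np.round(s["qpos"],3),s["position"],s["tool_rot"],s["force"],s["moment"])
print("knob deg",64.3+180-np.degrees(s["tool_rot"][2]))
E
```

```text
[ 0.043  1.019  0.883  1.729 -0.991  0.902 -0.834] [ 0.50173198 -0.38952545  0.03549053] [ 3.1393518  -0.00400893 -0.62875245] [ 13.11025308 -16.83509933 -27.01679821] [-3.60256919 -2.80262809  0.01999995]
knob deg 280.32486169738854
```

Request:
apply_moves(
  claw=[0, 0, 0],
  xyz=[
    [0, 0, 0.001],
    [0, 0, 0],
    [0, 0, 0],
  ],
  twist=[
    [0, 0, 0.04],
    [0, 0, 0.04],
    [0, 0, 0],
  ],
)

```text
clock: 32.2
position: [0.5017, -0.3897, 0.0354]
tool_rot: [3.141, -0.005, -0.705]
force: [10.0, -13.5, -14.4]
grip_width: 0.0114
finger_force: 34.7
```

```bash
python3 - <<'E'
from h import *
s=bot.observe();print(s["tool_rot"],s["force"],s["moment"])
print("knob deg",64.3+180-np.degrees(s["tool_rot"][2]))
E
```

```text
[ 3.14050565 -0.00461919 -0.70501788] [ 10.00937591 -13.52220862 -14.43710783] [-2.73700118 -2.0523596  -0.03747318]
knob deg 284.69454872325696
```

Request:
apply_moves(
  claw=[0, 0, 0, 0, 0, 0, 0, 0, 0, 0, 0, 0, 0, 0, 0, 0, 0, 0],
  xyz=[
    [0, 0, 0],
    [0, 0, 0],
    [0, 0, 0],
    [0, 0, 0],
    [0, 0, 0],
    [0, 0, 0],
    [0, 0, 0],
    [0, 0, 0],
    [0, 0, 0],
    [0, 0, 0],
    [0, 0, 0],
    [0, 0, 0],
    [0, 0, 0],
    [0, 0, 0],
    [0, 0, 0],
    [0, 0, 0],
    [0, 0, 0],
    [0, 0, 0],
  ],
  twist=[
    [0, 0, -0.14],
    [0, 0, -0.14],
    [0, 0, -0.14],
    [0, 0, -0.14],
    [0, 0, -0.14],
    [0, 0, -0.14],
    [0, 0, -0.14],
    [0, 0, -0.14],
    [0, 0, -0.14],
    [0, 0, -0.14],
    [0, 0, -0.14],
    [0, 0, -0.14],
    [0, 0, -0.14],
    [0, 0, -0.14],
    [0, 0, -0.14],
    [0, 0, -0.14],
    [0, 0, -0.14],
    [0, 0, 0],
  ],
)

```text
clock: 34.0
position: [0.5007, -0.3879, 0.0353]
tool_rot: [3.14, -0.0, 1.68]
force: [4.0, 3.4, -2.8]
grip_width: 0.0112
finger_force: 36.2
```

```bash
python3 - <<'E'
from h import *
s=bot.observe();print(np.round(s["qpos"],3),s["position"],s["tool_rot"],s["force"],s["grip_width"])
E
```

```text
[ 0.347  0.819  0.338  1.715 -0.399  0.676  1.009] [ 0.50067848 -0.38791651  0.03529401] [ 3.14028476e+00 -1.93175471e-04  1.68028989e+00] [ 3.98802116  3.43604466 -2.80070265] 0.011212591941761631
```

Request:
apply_moves(
  claw=[0, 0, 0, 0, 0, 0, 0, 0, 0, 0, 0, 0],
  xyz=[
    [0, 0, 0],
    [0, 0, 0],
    [0, 0, 0],
    [0, 0, 0],
    [0, 0, 0],
    [0, 0, 0],
    [0, 0, 0],
    [0, 0, 0],
    [0, 0, 0],
    [0, 0, 0],
    [0, 0, 0],
    [0, 0, 0],
  ],
  twist=[
    [0, 0, -0.14],
    [0, 0, -0.14],
    [0, 0, -0.14],
    [0, 0, -0.14],
    [0, 0, -0.14],
    [0, 0, -0.14],
    [0, 0, -0.14],
    [0, 0, -0.14],
    [0, 0, -0.14],
    [0, 0, -0.14],
    [0, 0, -0.137],
    [0, 0, 0],
  ],
)

```text
clock: 35.2
position: [0.4997, -0.3891, 0.0352]
tool_rot: [-3.141, 0.0, -3.07]
force: [0.0, -2.1, 4.1]
grip_width: 0.011
finger_force: 37.1
```

```bash
python3 - <<'E'
from h import *
s=bot.observe();print(np.round(s["qpos"],3),s["position"],s["tool_rot"],s["force"],s["grip_width"])
print("knob",(64.3+180-np.degrees(s["tool_rot"][2]))%360)
E
```

```text
[ 0.607  0.781 -0.059  1.7    0.069  0.662  2.153] [ 0.49970699 -0.3891211   0.03521582] [-3.14053866e+00  4.28847782e-05 -3.07044858e+00] [ 0.00783769 -2.09501778  4.07277789] 0.011038155152723009
knob 60.22374473683692
```

Request:
apply_moves(
  claw=[0.03, 0.03, 0.03, 0.03, 0.03, 0.03, 0.03, 0.03, 0.03],
  xyz=[
    [0, 0, 0],
    [0, 0, 0],
    [0, 0, 0],
    [0, 0, -0.02],
    [0, 0, -0.04],
    [0, 0, -0.045],
    [0, 0, -0.045],
    [-0.035, 0, 0],
    [0, 0, 0],
  ],
  twist=[
    [0, 0, 0],
    [0, 0, 0],
    [0, 0, 0],
    [0, 0, 0],
    [0, 0, 0],
    [0, 0, 0],
    [0, 0, 0],
    [0, 0, 0],
    [0, 0, 0],
  ],
)

```text
clock: 36.1
position: [0.539, -0.3841, 0.1861]
tool_rot: [-3.141, 0.004, -3.068]
force: [-0.9, 0.9, -1.9]
grip_width: 0.03
finger_force: 0.0
```

```bash
python3 - <<'E'
from h import *
f=bot.grab_frame("wrist")
def rect(z,x0,x1,y0,y1,n=4000):
    X,Y=np.meshgrid(np.arange(x0,x1,1/n),np.arange(y0,y1,-1/n))
    V=np.array(f["view"]);F=210/np.tan(np.radians(f["vfov"])/2)
    q=np.stack([X,Y,0*X+z],-1)@V[:3,:3].T+V[:3,3];x,y,zz=q[...,0],-q[...,1],-q[...,2];r=np.hypot(x,y)+1e-12;k=F*np.arctan2(r,zz)/r
    return cv2.remap(f["img"],(f["cx"]+k*x).astype(np.float32),(f["cy"]+k*y).astype(np.float32),cv2.INTER_CUBIC)
a,b=rect(.0235,.455,.545,-.345,-.435),rect(.05,.455,.545,-.345,-.435)
c=rect(.036,.46,.66,-.215,-.315,3600)[:,:720]
a,b=a[:360,:360],b[:360,:360]
c=c[:, :720]; c=cv2.resize(c,(720,240))
s=cv2.resize(bot.grab_frame("scene")["img"][110:260,150:420],(720,0) if 0 else (400,222)); s=cv2.copyMakeBorder(s,0,18,0,0,cv2.BORDER_CONSTANT)
c=cv2.resize(c,(320,240)) if 0 else cv2.resize(c,(320,240))
cv2.imwrite("pics/t2.png",np.vstack([np.hstack([a,b]),np.hstack([c,s])])[:,:,::-1])
for q in("lid_grip","stilt_a"):
  for cam in("wrist","scene"):print(q,cam,[np.round(d["position"],3) for d in bot.find_in(cam,q)])
E
```

```text
lid_grip wrist [array([ 0.552, -0.268,  0.031])]
lid_grip scene [array([ 0.557, -0.272,  0.029])]
stilt_a wrist [array([ 0.538, -0.572,  0.012])]
stilt_a scene [array([ 0.536, -0.577,  0.015]), array([ 0.497, -0.394,  0.039])]
```

View pics/t2.png

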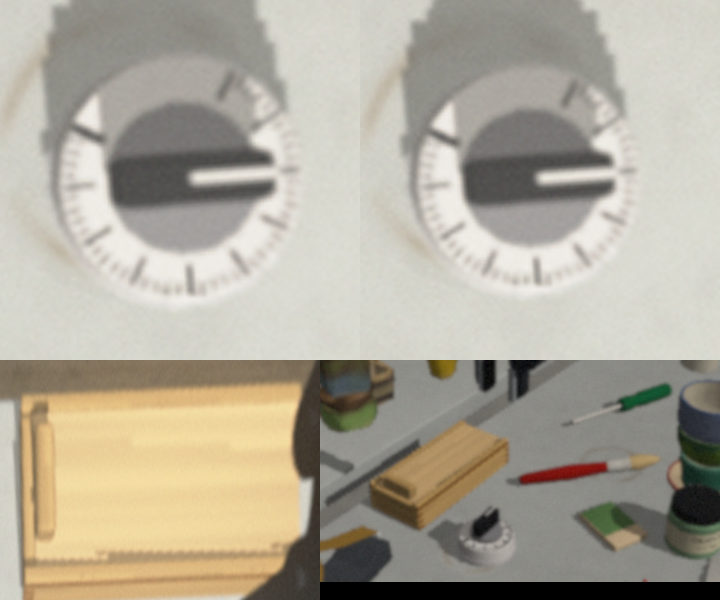

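```bash
python3 -c "
from workcell import bot
print(bot.job_done())"
```

```text
the job is handed in; nothing more can be done
None
```

Both beige stilts near the timer (no third was seen in reach) are standing in the box, the lid is shut hard against its stop, and the timer was wound past the top mark and turned back to 10 minutes; I handed the job in at about 36 s.

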